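Close the vacuum drying box and start the pump

TASK

Close up the vacuum drying box and start it: slide the loose metal cover plate along its ledge all the way over the open well, press it down until it sits level and fully home on its seat, then turn the vacuum valve's lever to half open (45 degrees). Last, press the round start button on the pump's switch box all the way in and let it go; leave the bottles and other things on the bench where they are.

Things in the scene. Friction and masses are not known exactly. Their poses are not given: they have to be found in the camera images.
- box: The drying box, fixed: a low blue-painted case, 146 (its x) by 278 (its y) by 70 mm high, open-topped. Origin: centre of its underside on the bench; z up. The cover slides along the box's +y, from a solid parking ledge (its -y half) over an open well (its +y half). Side walls stand 10 mm above the ledge; the ledge's -y end is open
- ledge (a point): Middle of the parking ledge's flat top, 60 mm above the bench; axes as the box's. In the box's frame the ledge runs from y = -139 to +16 mm, between walls 130 mm apart; from y = -30 to 0 mm lead-ins narrow the way to 114 mm
- seat (a point): Middle of the cover's seat, at x 0, y 72.5 mm in the box's frame and 52 mm above the bench, 8 mm below the ledge; axes as the box's. The well is 113 mm long (y 16 to 129 mm) by 114 mm wide; an end wall at y = 129 mm, 70 mm high, stops the cover. The seat is two pale grey strips, 16 mm wide, along the well's sides. The samples inside are lower
- pad_top (a point): Top of one of four black rubber pads (48 mm long along y, 8 mm wide, at x = +-47, y = 45.5 and 99.5 mm in the box's frame) at the start. They stand 7.5 mm above the seat, so the cover slides onto them 0.5 mm below ledge level and stays up. Each sinks stiffly at 2 to 4 N, unequally (about 10 to 15 N in all), and stays where pushed. This point does not move
- cover: The loose cover plate, bare aluminium, 110 x 110 x 8 mm, about 0.26 kg. Origin: centre of its underside; z up. Starts flat on the ledge, 160 to 180 mm short of its place, up to 5 mm off the middle, slightly turned, its back edge at or past the ledge's open end. In the well it has 1.5 mm play along y. Home, its underside is on the seat and its top level with the ledge
- valve: The vacuum valve, fixed on the bench to the left or right of the box: a grey 70 mm square foot 30 mm high carrying a steel pipe (110 mm long) with brass valve body, pipe along the foot's diagonal (x = y). Origin: centre of its underside; the lever turns about the vertical line through the origin
- lever (a joint): Opening angle of the valve lever, rad: 0 = shut (lever across the pipe), 1.571 = fully open (lever in line with the pipe), 0.785 = half open. Grows anticlockwise seen from above; in the valve's frame the lever points at the angle 2.356 + value from x towards y, so half open is along the valve's -x. Stiff (0.12 N m), stays where left. Starts nearly shut
- lever_grip (a point): Point to grip on the valve lever: a flat dark steel bar 12 mm wide, 10 mm thick, reaching from the pivot to 76 mm out, underside 80 mm and top 90 mm above the bench. This point is 58 mm from the pivot, in the middle of the bar's section; its x axis points outward along the bar, z up. The pipe below it is no higher than 64 mm
- pump: The pump's switch box, fixed on the bench on the other side of the drying box from the valve: grey plastic, 90 by 90 by 45 mm high, with a round white push button (nearer the robot, in a black housing) and a smaller black dial with a white pointer that is not used. Origin: centre of its underside
- start_top (a point): Centre of the top face of the pump's start button, 28 mm in diameter; it is pressed straight down
- start (a joint): Travel of the start button, m: 0 = out, 0.006 = fully in; springs back; about 5 N at full travel
- wash_bottle: Bystander, to be left alone: white plastic wash bottle with red cap, 64 mm across, 130 mm tall. Origin at the underside centre
- amber_bottle: Bystander, to be left alone: amber glass bottle, 44 mm across, 60 mm tall. Origin at the underside centre
- beaker: Bystander, to be left alone: glass beaker, 60 mm across, 70 mm tall. Origin at the underside centre
- vial: Bystander, to be left alone: small white screw-top vial, 28 mm across, 50 mm tall. Origin at the underside centre
- stopwatch: Bystander, to be left alone: black round stopwatch lying flat, 56 mm across, 17 mm thick. Origin at the underside centre
- jar: Bystander, to be left alone: glass jar with black lid, 60 mm across, 58 mm tall. Origin at the underside centre
- spatula: Bystander, to be left alone: steel lab spatula lying flat, 160 mm long. Origin at the underside, middle of its length
Things that resemble listed ones, but are neither listed nor needed, are in the scene too. What is shaped like the valve but blue or red is not meant.

How it is judged:
By the outcome, as a careful person would: the job done as asked, in the order asked, and still so for the second after the job is handed in, with the robot touching nothing.
It also fails if it takes over 67 s, if anything falls off the work surface, if the arm or the gripper's body presses on something with over 40 N, if the wrist force passes 120 N, or if a joint passes its speed limit or range.

ROBOT

A 6-joint arm with a two-finger parallel gripper is mounted at the origin on the work surface. World frame = base frame: x ahead of the robot, y to its left, z up, the work surface at z = 0. Lengths are in m, angles in rad, forces in N, time in s.
With the tool pointing down it reaches from about 0.35 to 0.775 m from the base axis. Payload 7.3 kg.
Tool frame: the origin (TCP) lies midway between the tips of the shut fingers; the grasp point (between the pads) lies 19 mm behind it (tcp_to_grasp is the distance from the TCP to the grasp point, in m); z points along the fingers, y is the line along which they close (so a half turn about z gives the same grasp; the last joint's range is limited). The gripper opens to 92 mm and grips with 3 to 60 N. Pads are 19 mm wide; open, the fingers measure 130 mm over their backs; the gripper's body (75 mm by 190 mm) begins 47 mm behind the grasp point.
Start: joints at [1.092, 0.342, 1.524, -0, 1.275, -0.146], TCP at [0.171, 0.496, 0.203] pointing down, gripper open.
Joint ranges: [-2.53, 2.53], [-0.77, 2.02], [0.04, 2.7], [-1, 4.14], [0.28, 2.66], [-3.11, 3.11]. Speed limits (rad/s): [2.57, 2.57, 3.14, 3.14, 3.14, 3.14].

INTERFACE

Orientations are given as [roll, pitch, yaw] about the fixed x, y, z axes, in that order (R = Rz(yaw) Ry(pitch) Rx(roll)).
In Python, from cell import observe, read_camera, calibration, hand_in, tcp_to_grasp gives the robot as it stands.
- The arm moves only by the tool send_rows, never from a script. Its argument "targets" is a list of rows, each a list of 5 numbers: the opening, from 0 (shut) to 1 (fully open), then the shift along the world's x, y, z in m, then the turn about the world's z in rad. A call has 1 to 5 rows; each row shifts and turns the commanded pose from where the row before left it; what a row does not reach is not made up. A row lasts 1/10 s, in which the tool goes at most 50 mm and 8.59 degrees, less where a joint would pass 70% of its speed; a pose out of reach is approached as far as the arm can. A call is refused whole if a number of a shift passes 0.05 or a number of a turn 0.15, either way. A call with a gripper value outside its range is refused whole. The fingers move at their own pace and stop on an object; "grip_force" is the grip in N (left out, the last holds). Time passes only in rows, so rows that do not move let the fingers close. It gives the time, the measured TCP pose, the force, the opening and the grip force at its end, in the units of the state.
- observe(): the state, without advancing time (a new reading comes with each control period).
- read_camera(name): name is "side" or "top"; returns (picture, depth): 480x640x3 uint8, red, green, blue; 480x640 float32, m along the optical axis (not along the pixel's ray), 0 where there is no reading.
- calibration(name): a dict with "intrinsics" (3x3 intrinsics, pixels), "world_to_cam" (4x4, takes a point from world to camera coordinates). Camera axes: x right, y up, looking along -z (the intrinsics and any distortion apply to the point x, -y, -z); pixel columns grow to the right and rows downward; lengths in m; the calibration is good to about 2 mm. A picture is of the moment at which its call begins. calibration takes no time and is no camera call.
- hand_in(): hands the job in; it is judged then, once.
The state is a dict: "time": time; "qpos": joint angles; "qvel": joint speeds; "joint_efforts": joint torques, N m; "tool_pos": TCP position; "tool_rot": TCP orientation; "contact_force": force on the tool from outside, world axes, zero at the start; "torque": the same for the moment, N m; "opening": finger opening in m; "grip_force": force on a finger pad.
Only numpy, scipy, OpenCV 4.12 (cv2) and the standard library are available. Lean on these libraries where they do the work, as an engineer would, in place of code of your own. Each camera call takes 0.05 s, during which the arm holds its last target. There are 200 camera calls.

## Working session

There is one attempt and no reset: what is moved stays moved. The work goes in short steps, Python scripts to look and compute and a tool call to move; the robot and the scene stay as the last step left them, time stands still between calls to the robot, and variables do not carry over. Pictures are saved under pics/ and viewed, at most 10 in all, crops included, and the job is handed in when it is done.

Besides the shell and the picture viewer there is one more tool, called after "Request:" as name(argument=value, ...) on one line, values as JSON. send_rows: Moves the arm, as the interface text tells. Its arguments: {"type":"object","properties":{"targets":{"type":"array","items":{"type":"array","items":{"type":"number"}}},"grip_force":{"type":"number"}},"required":["targets"]}

```bash
mkdir -p pics; python3 - <<'E'
from cell import *
import cv2,numpy as np
np.set_printoptions(precision=4,suppress=True)
for n in("top","side"):
    p,d=read_camera(n); cv2.imwrite(f"pics/{n}0.png",p[:,:,::-1]); np.savez(f"{n}0.npz",p=p,d=d)
    c=calibration(n);print(n,{k:np.array(v) if not isinstance(v,str) else v for k,v in c.items()},(d>0).mean())
print(observe())
E
```

```text
top {'intrinsics': array([[497.9692,   0.    , 313.1458],
       [  0.    , 497.9692, 241.8953],
       [  0.    ,   0.    ,   1.    ]]), 'world_to_cam': array([[-0.0198, -0.9997, -0.011 , -0.0154],
       [ 0.9904, -0.0211,  0.1367, -0.5864],
       [-0.1369, -0.0082,  0.9905, -1.2612],
       [ 0.    ,  0.    ,  0.    ,  1.    ]])} 0.996220703125
side {'intrinsics': array([[556.4362,   0.    , 319.7525],
       [  0.    , 556.4362, 236.7046],
       [  0.    ,   0.    ,   1.    ]]), 'world_to_cam': array([[ 0.9805, -0.1963,  0.0008, -0.5658],
       [ 0.149 ,  0.7472,  0.6477, -0.1109],
       [-0.1277, -0.6349,  0.7619, -1.2642],
       [ 0.    ,  0.    ,  0.    ,  1.    ]])} 0.9959928385416666
{'time': 0.1, 'qpos': array([ 1.092 ,  0.3426,  1.5249,  0.    ,  1.2754, -0.146 ]), 'qvel': array([ 0.0012, -0.0027, -0.003 ,  0.0004, -0.0007, -0.0006]), 'joint_efforts': array([  0.0019, -43.2005, -24.4695,   0.0719,   0.0526,  -0.    ]), 'tool_pos': array([0.1713, 0.4959, 0.2024]), 'tool_rot': array([-3.1403, -0.0002,  2.8088]), 'contact_force': array([-0.1364,  0.1639,  0.1157]), 'torque': array([ 0.0162, -0.0219,  0.0047]), 'grip_force': 0.0, 'opening': 0.09180760919207716}
```

View pics/top0.png

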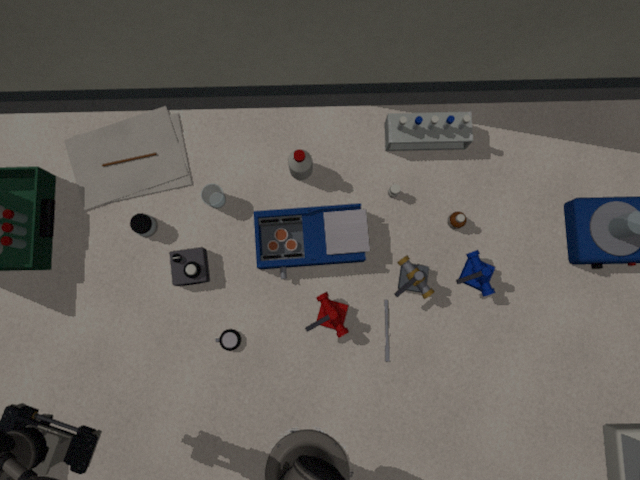

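View pics/side0.png

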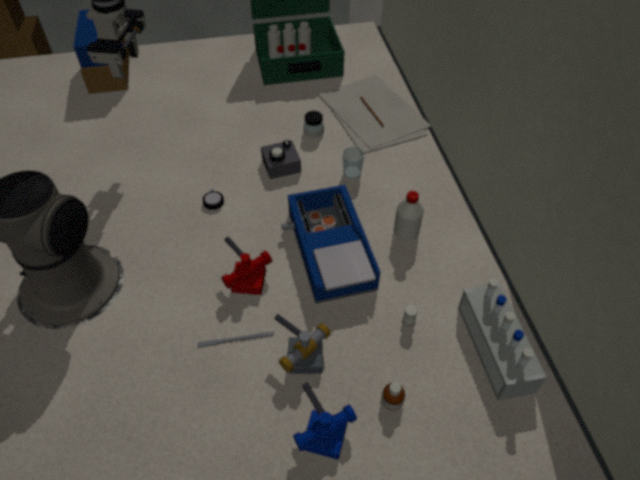

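The top view shows the box (255–368, 205–268), the cover (347,232), the grey valve (413,278), and the pump with its button at about (192,270). Red and blue valves are decoys. Next I'll measure them.

```bash
cat > h.py <<'E'
import cv2,numpy as np
from cell import *
np.set_printoptions(precision=4,suppress=True)
def cal(n):
    c=calibration(n);return np.array(c["intrinsics"]),np.array(c["world_to_cam"])
def pts(n,d):
    K,T=cal(n);v,u=np.mgrid[:d.shape[0],:d.shape[1]]
    P=np.stack([(u-K[0,2])/K[0,0]*d,-(v-K[1,2])/K[1,1]*d,-d],-1)
    return (P-T[:3,3])@T[:3,:3]
def ray(n,uv,z):
    "pixel(s) -> world points on plane z"
    K,T=cal(n);uv=np.atleast_2d(uv).astype(float)
    r=np.c_[(uv[:,0]-K[0,2])/K[0,0],-(uv[:,1]-K[1,2])/K[1,1],-np.ones(len(uv))]@T[:3,:3]
    o=-T[:3,:3].T@T[:3,3]
    return o+r*((z-o[2])/r[:,2])[:,None]
def tri(a,b):
    "pixel in top, pixel in side -> world point, miss"
    A=[];y=[]
    o=[];r=[]
    for n,uv in(("top",a),("side",b)):
        p,q=ray(n,uv,0)[0],ray(n,uv,.3)[0];k=(q-p)/np.linalg.norm(q-p);M=np.eye(3)-np.outer(k,k);A.append(M);y.append(M@p)
    x=np.linalg.lstsq(np.vstack(A),np.hstack(y),rcond=None)[0]
    return x,[np.linalg.norm(A[i]@x-y[i]) for i in(0,1)]
def shot(n,tag):
    p,d=read_camera(n);np.savez(f"{n}{tag}.npz",p=p,d=d);return p,d
def big(p,x0,y0,x1,y1,s,out):
    cv2.imwrite(f"pics/{out}.png",cv2.resize(p[y0:y1,x0:x1,::-1],None,fx=s,fy=s,interpolation=cv2.INTER_CUBIC))
E
python3 - <<'E'
from h import *
for n in("top","side"):
    z=np.load(n+"0.npz");p,d=z["p"],z["d"];P=pts(n,d);h=cv2.cvtColor(p,cv2.COLOR_RGB2HSV)
    print(n,"bench z",np.median(P[300:340,420:560,2]) if n=="top" else np.median(P[400:460,60:180,2]))
    # blue box
    m=cv2.inRange(h,(105,120,40),(125,255,255))
    N,L,S,C=cv2.connectedComponentsWithStats(m)
    for i in range(1,N):
        if S[i,4]>300:
            q=P[L==i];q=q[q[:,2]>.05];print("blue",S[i],q.mean(0) if len(q) else 0,np.percentile(q[:,2],[10,50,90]) if len(q) else 0)
if 1:
    z=np.load("top0.npz");s=np.load("side0.npz")
    a=cv2.resize(z["p"][195:315,150:450,::-1],None,fx=2.6,fy=2.6,interpolation=cv2.INTER_CUBIC)
    b=cv2.resize(s["p"][130:390,215:415,::-1],None,fx=2.3,fy=2.3,interpolation=cv2.INTER_CUBIC)
    cv2.imwrite("pics/topz.png",a);cv2.imwrite("pics/sidez.png",b)
E
```

```text
top bench z 0.00028038857899171255
blue [ 564  197   76   67 2365] [ 0.5951 -0.7422  0.0768] [0.0605 0.0687 0.0729]
blue [ 254  204  111   65 2511] [ 0.5963 -0.0122  0.068 ] [0.0581 0.0641 0.0724]
blue [459 251  36  45 809] [ 0.4937 -0.446   0.079 ] [0.0542 0.0617 0.0924]
side bench z 0.0015360928241455898
blue [ 74  10  28  57 761] [0.0209 0.8118 0.1547] [0.1125 0.1536 0.1568]
blue [ 289  185   90  116 3201] [ 0.5918 -0.0117  0.071 ] [0.0594 0.0647 0.0735]
blue [ 294  405   62   54 1822] [ 0.4925 -0.4617  0.0775] [0.0551 0.0618 0.0928]
```

View pics/topz.png

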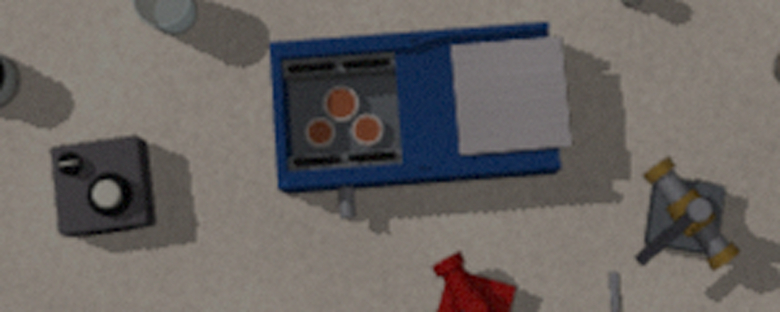

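View pics/sidez.png

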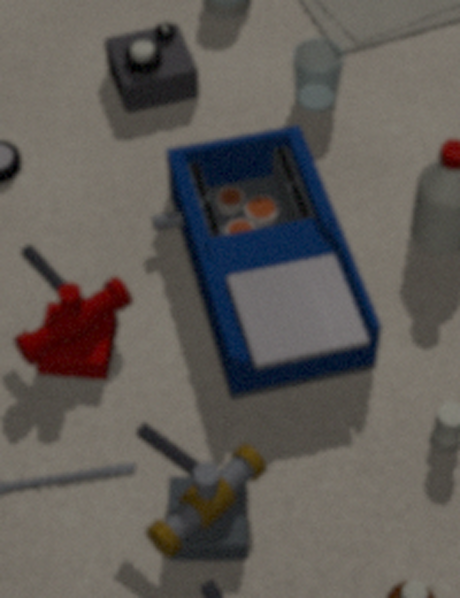

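The crops give clean outlines of the cover, which overhangs the ledge's open end, and of the grey valve, whose lever points lower left. The pump's white button sits in its housing at crop (108,195). Next: poses from both views.

```bash
cat > meas.py <<'E'
from h import *
from collections import defaultdict
def edge(X,ax,sgn,lo,hi,bin=.003):
    "robust line along outermost points: other coordinate o in lo..hi -> (value at mid, slope)"
    o=X[:,1-ax];m=(o>lo)&(o<hi);X=X[m];o=o[m];b=((o-lo)/bin).astype(int)
    E=np.array([[o[b==k].mean(),sgn*np.max(sgn*X[b==k,ax])] for k in np.unique(b)])
    f=np.polyfit(E[:,0],E[:,1],1)
    for _ in range(3):
        r=abs(np.polyval(f,E[:,0])-E[:,1]);f=np.polyfit(*E[r<=np.percentile(r,75)].T,1)
    return f
def comp(m,uv,r=25):
    N,L,S,C=cv2.connectedComponentsWithStats(m.astype(np.uint8))
    i=max((i for i in range(1,N) if np.hypot(*(C[i]-uv))<r),key=lambda i:S[i,4]);return L==i,C[i],S[i]
E
python3 - <<'E'
from meas import *
D={n:np.load(n+"0.npz") for n in("top","side")}
for n in D:
    p,d=D[n]["p"],D[n]["d"];h=cv2.cvtColor(p,cv2.COLOR_RGB2HSV);P=pts(n,d)
    c={"top":(312,236),"side":(333,243)}[n]
    b,_,_=comp(cv2.inRange(h,(105,110,30),(125,255,255)),c,40)
    v,u=np.nonzero(b);R=ray(n,np.c_[u,v],.07)[:,:2]
    f1=edge(R,0,1,-.10,.10);f2=edge(R,1,1,.55,.63)
    print(n,"far edge x=",f1,"+y edge y=",f2)
    # cover
    c={"top":(347,232),"side":(344,266)}[n]
    m,C,S=comp((h[...,1]<50)&(h[...,2]>70)&(P[...,2]>.05),c)
    q=P[m];print(" cover z",np.percentile(q[:,2],[10,50,90]),"px",C,S)
    v,u=np.nonzero(m);R=ray(n,np.c_[u,v],np.median(q[:,2]))[:,:2].astype(np.float32)
    print(" cover rect",cv2.minAreaRect(R*1000))
    # button
    c={"top":(192,270),"side":(278,153)}[n]
    m,C,S=comp((h[...,1]<70)&(h[...,2]>110)&(P[...,2]>.03),c,8)
    print(" button px",C,S,"z",np.percentile(P[m][:,2],[10,50,90]),"at",P[m].mean(0))
    r=P.reshape(-1,3);
    # valve things
    c={"top":(413,278),"side":(303,350)}[n]
    v,u=np.mgrid[:480,:640];near=np.hypot(u-c[0],v-c[1])<45
    lv=near&(P[...,2]>.072)&(P[...,2]<.12)
    m,C,S=comp(lv,c,40);q=P[m];pc=np.linalg.svd(q[:,:2]-q[:,:2].mean(0),full_matrices=False)[2][0]
    print(" lever px",C,S,q.mean(0),"dir",np.degrees(np.arctan2(pc[1],pc[0])),"z",np.percentile(q[:,2],[5,25,50,75,95]))
    g=near&(h[...,1]>120)&(h[...,0]<30)&(P[...,2]>.03);q=P[g];print(" brass",q.mean(0),len(q))
Ct=comp
print(tri((192,270),(278,153)))
E
```

```text
top far edge x= [-0.0528  0.6697] +y edge y= [0.0458 0.0924]
 cover z [0.065  0.0684 0.0718] px [346.1545 231.3256] [ 323  208   47   47 1858]
 cover rect ((608.7068481445312, -112.65274047851562), (112.5726089477539, 111.57330322265625), 3.6443707942962646)
 button px [190.2535 268.9718] [186 265  10   9  71] z [0.0642 0.0672 0.0707] at [0.5193 0.2866 0.0674]
 lever px [409.7882 282.4483] [394 271  30  26 203] [ 0.4725 -0.2652  0.091 ] dir 128.9742739368704 z [0.0858 0.0889 0.0909 0.0928 0.0963]
 brass [ 0.4868 -0.2832  0.069 ] 174
side far edge x= [-0.0512  0.6696] +y edge y= [0.0614 0.0844]
 cover z [0.0671 0.0698 0.0723] px [343.6178 264.3952] [ 314  241   62   48 2062]
 cover rect ((607.68408203125, -112.32347106933594), (111.54622650146484, 112.18658447265625), 3.5917725563049316)
 button px [276.6071 150.4286] [273 148   8   5  28] z [0.0661 0.0694 0.072 ] at [0.5191 0.2876 0.0696]
 lever px [294.0294 329.8088] [274 314  36  32 340] [ 0.4721 -0.2672  0.0906] dir -51.878776210290624 z [0.0819 0.0894 0.0915 0.0934 0.0955]
 brass [ 0.4853 -0.2999  0.0675] 405
(array([0.5193, 0.2829, 0.0642]), [np.float64(0.002423843350363912), np.float64(0.0024238433503639125)])
```

Box: yaw about 0.052 rad, centre about (0.5975, -0.019). Cover centre: (0.608, -0.1125). I'll push it from the -y end with the fingers spread across x.

Request:
send_rows(targets=[[0.43,0.026,-0.04,0,-0.07],[0.43,0.026,-0.04,0,-0.07],[0.43,0.026,-0.04,0,-0.07],[0.43,0.026,-0.04,0,-0.07],[0.43,0.026,-0.04,0,-0.07]])

```text
time: 0.6
tool_pos: [0.3019, 0.2945, 0.2029]
tool_rot: [-3.141, -0.0, 2.457]
contact_force: [0.7, 0.1, 0.5]
opening: 0.0565
grip_force: 0.0
```

Request:
send_rows(targets=[[0.43,0.026,-0.04,0,-0.07],[0.43,0.026,-0.04,0,-0.07],[0.43,0.026,-0.04,0,-0.07],[0.43,0.026,-0.04,0,-0.07],[0.43,0.026,-0.04,0,-0.07]])

```text
time: 1.1
tool_pos: [0.432, 0.0943, 0.2029]
tool_rot: [3.142, -0.0, 2.106]
contact_force: [1.8, 0.9, 0.0]
opening: 0.0395
grip_force: 0.0
```

Request:
send_rows(targets=[[0.43,0.026,-0.04,0,-0.07],[0.43,0.026,-0.04,0,-0.07],[0.43,0.026,-0.04,0,-0.07],[0.43,0.026,-0.04,0,-0.07],[0.43,0.026,-0.04,0,-0.07]])

```text
time: 1.6
tool_pos: [0.562, -0.1056, 0.2026]
tool_rot: [-3.141, -0.0, 1.756]
contact_force: [-0.8, -0.5, -0.0]
opening: 0.0397
grip_force: 0.0
```

```bash
python3 - <<'E'
from meas import *
# bystanders (rough) and valve geometry
for k,uv,z in(("vial",(394,190),.05),("wash",(299,156),.13),("amber",(457,219),.06),("dial",(177,257),.06),("blue lever",(462,278),.09)):print(k,ray("top",uv,z)[0])
D={n:np.load(n+"0.npz") for n in("top","side")}
for n in D:
    p,d=D[n]["p"],D[n]["d"];P=pts(n,d);h=cv2.cvtColor(p,cv2.COLOR_RGB2HSV)
    Q=P[:,:];X=P[...,:2]
    # lever: dark pixels at bar height
    nr=np.hypot(P[...,0]-.48,P[...,1]+.275)<.09
    m=nr&(P[...,2]>.075)&(h[...,2]<75)&(P[...,2]<.1)
    v,u=np.nonzero(m);R=ray(n,np.c_[u,v],.09)[:,:2]
    c=R.mean(0);e=np.linalg.svd(R-c,full_matrices=False)[2][0];e*=-np.sign(e[0]);t=(R-c)@e
    print(n,"lever n",len(R),"c",c,"ang",np.degrees(np.arctan2(e[1],e[0])),"tip",c+e*t.max(),"root",c+e*t.min())
    # foot
    m=nr&(P[...,2]>.02)&(P[...,2]<.04)
    v,u=np.nonzero(m&(h[...,1]<90));R=ray(n,np.c_[u,v],.03)[:,:2].astype(np.float32)
    print(" foot",cv2.minAreaRect(R*1000),len(R))
    # pump heights
    nr=np.hypot(P[...,0]-.519,P[...,1]-.285)<.03
    print(" pump z hist",np.histogram(P[nr][:,2],np.arange(.035,.085,.005))[0])
E
```

```text
vial [ 0.7177 -0.2425  0.05  ]
wash [0.7903 0.0028 0.13  ]
amber [ 0.635 -0.4    0.06 ]
dial [0.5515 0.3231 0.06  ]
blue lever [ 0.4809 -0.395   0.09  ]
top lever n 134 c [ 0.4652 -0.2562] ang 128.85348749712145 tip [ 0.4432 -0.2289] root [ 0.4977 -0.2966]
 foot ((490.54425048828125, -287.18572998046875), (70.71876525878906, 70.0152587890625), 79.24858856201172) 291
 pump z hist [ 1 73 98 45 82 53 50 19  0]
side lever n 229 c [ 0.4665 -0.262 ] ang 123.79441495956661 tip [ 0.4429 -0.2268] root [ 0.4923 -0.3005]
 foot ((484.82568359375, -291.1043701171875), (78.96660614013672, 84.82854461669922), 76.29717254638672) 566
 pump z hist [12 30 96 36 51 45 44 20  0]
```

Request:
send_rows(targets=[[0.43,0.022,-0.04,0,-0.067],[0.43,0.022,-0.038,0,-0.066],[0.43,0,0,-0.05,0],[0.43,0,0,-0.045,0],[0.43,0,0,-0.02,0]])

```text
time: 2.1
tool_pos: [0.6027, -0.1811, 0.0826]
tool_rot: [-3.134, -0.004, 1.625]
contact_force: [0.3, -0.6, 0.6]
opening: 0.0397
grip_force: 0.0
```

Request:
send_rows(targets=[[0.43,0,0,-0.02,0],[0.43,0,0,-0.005,0],[0.43,0,0,0,0]])

```text
time: 2.4
tool_pos: [0.605, -0.1815, 0.0622]
tool_rot: [-3.14, -0.001, 1.626]
contact_force: [-0.2, -0.4, 0.9]
opening: 0.0394
grip_force: 0.0
```

```bash
python3 - <<'E'
from h import *
print(observe()); p,d=shot("side","1");big(p,260,170,430,340,3.4,"side1")
E
```

```text
{'time': 2.4, 'qpos': array([-0.4128,  0.6659,  1.3862,  0.    ,  1.0915, -0.4678]), 'qvel': array([ 0.0027, -0.0315, -0.0317, -0.0002,  0.0112, -0.0003]), 'joint_efforts': array([ -0.0621, -55.0723, -21.2912,   0.0459,  -0.0482,  -0.0002]), 'tool_pos': array([ 0.605 , -0.1815,  0.0622]), 'tool_rot': array([-3.1399, -0.0009,  1.6258]), 'contact_force': array([-0.1906, -0.4321,  0.9342]), 'torque': array([-0.0495,  0.0264,  0.0355]), 'grip_force': 0.0, 'opening': 0.03938905123766078}
```

View pics/side1.png

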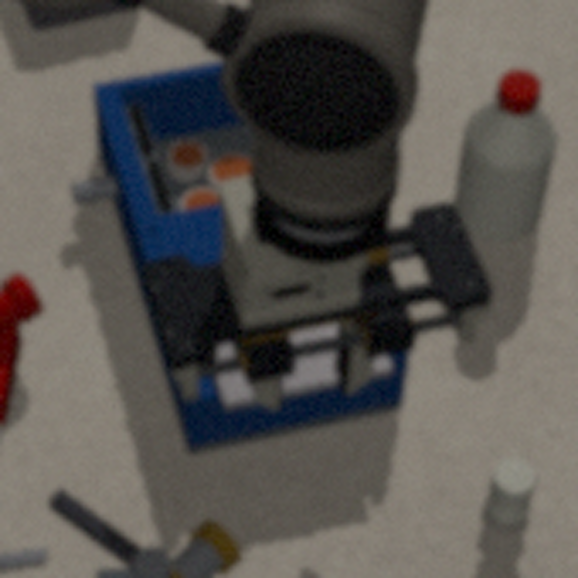

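The two spread fingers stand just behind the cover's back edge (crop y≈390). I'll push it along the box's +y.

Request:
send_rows(targets=[[0.43,-0.0005,0.01,0,0],[0.43,-0.0005,0.01,0,0],[0.43,-0.0005,0.01,0,0],[0.43,-0.0005,0.01,0,0],[0.43,-0.0005,0.01,0,0]])

```text
time: 2.95
tool_pos: [0.603, -0.1306, 0.0634]
tool_rot: [3.141, 0.0, 1.626]
contact_force: [-0.1, -0.0, 0.5]
opening: 0.0395
grip_force: 0.0
```

Request:
send_rows(targets=[[0.43,-0.0005,0.01,0,0],[0.43,-0.0005,0.01,0,0],[0.43,-0.0005,0.01,0,0],[0.43,-0.0005,0.01,0,0],[0.43,-0.0005,0.01,0,0]])

```text
time: 3.45
tool_pos: [0.6005, -0.081, 0.063]
tool_rot: [3.142, 0.0, 1.626]
contact_force: [-0.6, 0.0, 0.5]
opening: 0.0396
grip_force: 0.0
```

Request:
send_rows(targets=[[0.43,-0.0005,0.01,0,0],[0.43,-0.0005,0.01,0,0],[0.43,-0.0005,0.01,0,0],[0.43,-0.0005,0.01,0,0],[0.43,-0.0005,0.006,0,0]])

```text
time: 3.95
tool_pos: [0.5979, -0.0347, 0.063]
tool_rot: [3.142, -0.0, 1.626]
contact_force: [0.0, -0.5, -0.6]
opening: 0.0395
grip_force: 0.0
```

```bash
python3 - <<'E'
from h import *
print(observe()["contact_force"]); p,d=shot("side","2");big(p,260,170,430,340,3.4,"side2")
E
```

```text
[ 0.0284 -0.4812 -0.5846]
```

View pics/side2.png

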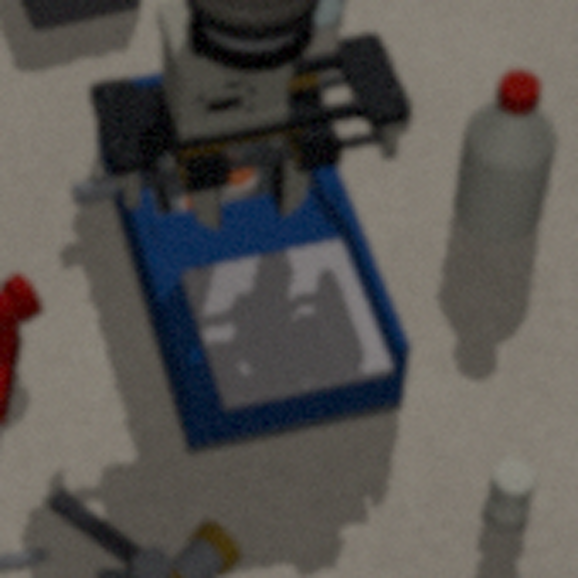

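The fingers are now ahead of the cover, so they rode over it after only a short push. I'll measure the cover and the true fingertip height.

```bash
python3 - <<'E'
from meas import *
z=np.load("side2.npz");p,d=z["p"],z["d"];P=pts("side",d)
m=(np.abs(P[...,0]-.605)<.05)&(np.abs(P[...,1]+.09)<.08)&(P[...,2]>.064)&(P[...,2]<.08)
h=cv2.cvtColor(p,cv2.COLOR_RGB2HSV);m&=(h[...,1]<70)
m,C,S=comp(m,(340,267),30);v,u=np.nonzero(m);print(C,S,np.median(P[m][:,2]))
print(cv2.minAreaRect(ray("side",np.c_[u,v],.068)[:,:2].astype(np.float32)*1000))
# fingers: gray pixels near crop (207,210),(287,200)
for cx,cy in((207,210),(287,203)):
    u0,v0=260+cx/3.4,170+cy/3.4
    for dv in range(-8,7,2):
        q=P[int(v0)+dv,int(u0)];print((int(u0),int(v0)+dv),q,p[int(v0)+dv,int(u0)])
E
```

```text
[342.5457 264.7287] [ 316  241   55   49 1869] 0.06970997745393696
((605.5321655273438, -111.25315856933594), (117.94526672363281, 101.03962707519531), 89.95367431640625)
(320, 223) [ 0.5638 -0.0678  0.1641] [ 4 11 13]
(320, 225) [ 0.5634 -0.0699  0.1602] [29 27 28]
(320, 227) [ 0.5688 -0.0434  0.1232] [65 64 58]
(320, 229) [ 0.569  -0.0425  0.1154] [70 68 61]
(320, 231) [ 0.5683 -0.0459  0.1128] [69 68 60]
(320, 233) [ 0.5691 -0.042   0.1015] [66 67 61]
(320, 235) [ 0.5684 -0.0455  0.0989] [60 63 64]
(320, 237) [ 0.5735 -0.0203  0.0617] [23 43 78]
(344, 221) [ 0.6223 -0.0431  0.1308] [56 56 47]
(344, 223) [ 0.6231 -0.0412  0.122 ] [62 60 55]
(344, 225) [ 0.6233 -0.0415  0.1157] [59 58 53]
(344, 227) [ 0.6235 -0.0416  0.109 ] [57 53 49]
(344, 229) [ 0.6247 -0.0379  0.0979] [63 59 56]
(344, 231) [ 0.6233 -0.044   0.0983] [59 59 56]
(344, 233) [ 0.6299 -0.0206  0.0633] [41 51 73]
(344, 235) [ 0.6286 -0.0262  0.0629] [12 42 80]
```

The fingertips swing up about 30 mm when part-open: tips at ~0.095 with the TCP at 0.063. The cover hasn't moved. I'll go back, shut the fingers, and check the tip height.

Request:
send_rows(targets=[[0,0,0,0.05,0],[0,0.0025,-0.05,0,0],[0,0.0025,-0.05,0,0],[0,0.0025,-0.05,0,0],[0,0,0,0,0]])

```text
time: 4.5
tool_pos: [0.6053, -0.1923, 0.113]
tool_rot: [3.141, 0.003, 1.62]
contact_force: [-0.2, 0.4, 0.0]
opening: 0.0041
grip_force: 0.0
```

Request:
send_rows(targets=[[0,0,0,0,0],[0,0,0,0,0]])

```text
time: 4.7
tool_pos: [0.6053, -0.1847, 0.1129]
tool_rot: [-3.141, -0.001, 1.626]
contact_force: [-0.4, 0.0, 0.5]
opening: 0.0002
grip_force: 0.0
```

```bash
cat > tip.py <<'E'
from meas import *
import sys
s=observe();x,y,zz=s["tool_pos"];p,d=shot("side","t");P=pts("side",d)
print(s["tool_pos"],s["opening"])
for dx in np.linspace(-.03,.03,7):
    m=(np.abs(P[...,0]-x-dx)<.005)&(np.abs(P[...,1]-y)<.02)&(P[...,2]>zz-.05)&(P[...,2]<zz+.1)&(P[...,2]>.075)
    if m.sum(): print("dx %.3f"%dx,m.sum(),"zmin %.4f"%np.percentile(P[m][:,2],2),"y %.4f"%np.median(P[m][:,1]))
E
python3 tip.py
```

```text
[ 0.6053 -0.1847  0.1129] 0.00021405418255248477
dx -0.030 9 zmin 0.2029 y -0.1920
dx -0.020 11 zmin 0.1528 y -0.1943
dx -0.010 42 zmin 0.1418 y -0.1939
dx 0.000 49 zmin 0.1383 y -0.1930
dx 0.010 51 zmin 0.1455 y -0.1932
dx 0.020 11 zmin 0.1510 y -0.1926
```

```bash
python3 - <<'E'
from h import *
z=np.load("sidet.npz");p,d=z["p"],z["d"];P=pts("side",d);K,T=cal("side")
for t in([.6053,-.1847,.1129],[.6053,-.1942,.1129],[.6053,-.1942,.1379]):
    c=T[:3,:3]@t+T[:3,3];print(t,K[0,0]*c[0]/-c[2]+K[0,2],-K[1,1]*c[1]/-c[2]+K[1,2])
u=int(K[0,2]+K[0,0]*(T[:3,:3]@[.6053,-.1847,.1129]+T[:3,3])[0]/1.05)
q,e=read_camera("top")
big(p,300,190,400,310,5,"side3")
E
```

```text
[0.6053, -0.1847, 0.1129] 351.07452870942825 278.5493802312899
[0.6053, -0.1942, 0.1129] 352.1577448519933 282.2608551955892
[0.6053, -0.1942, 0.1379] 352.7225770246157 274.9469371586171
```

View pics/side3.png

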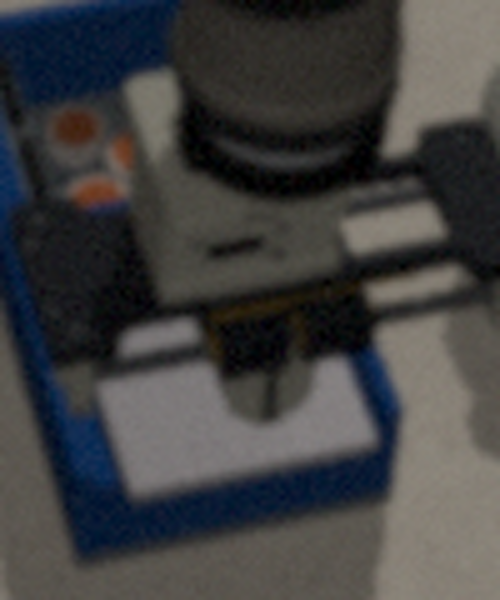

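The picture puts the shut fingertips at about (353,274), clearly higher than the reported TCP. I'll calibrate tip height by touching the cover's top lightly (it lies on the solid ledge, top at 0.068).

Request:
send_rows(targets=[[0,-0.001,0.036,0,0],[0,-0.001,0.036,0,0],[0,0,0,-0.018,0],[0,0,0,-0.01,0],[0,0,0,0,0]])

```text
time: 5.3
tool_pos: [0.6025, -0.1126, 0.0835]
tool_rot: [-3.139, -0.001, 1.627]
contact_force: [0.7, -0.3, 0.1]
opening: 0.0007
grip_force: 0.0
```

Request:
send_rows(targets=[[0,0,0,-0.005,0],[0,0,0,-0.004,0],[0,0,0,-0.002,0],[0,0,0,0,0]])

```text
time: 5.7
tool_pos: [0.6034, -0.1139, 0.0738]
tool_rot: [-3.141, -0.0, 1.625]
contact_force: [0.2, -0.0, -0.4]
opening: 0.0004
grip_force: 0.0
```

Request:
send_rows(targets=[[0,0,0,-0.002,0],[0,0,0,-0.001,0],[0,0,0,-0.001,0]])

```text
time: 6.0
tool_pos: [0.6035, -0.1136, 0.07]
tool_rot: [3.141, 0.0, 1.626]
contact_force: [-0.1, 0.4, -0.1]
opening: 0.0002
grip_force: 0.0
```

Request:
send_rows(targets=[[0,0,0,-0.001,0],[0,0,0,-0.001,0],[0,0,0,-0.001,0],[0,0,0,0,0]])

```text
time: 6.4
tool_pos: [0.6034, -0.1135, 0.0669]
tool_rot: [-3.141, -0.0, 1.626]
contact_force: [0.5, 0.4, -0.1]
opening: 0.0002
grip_force: 0.0
```

```bash
python3 - <<'E'
from meas import *
p,d=shot("side","u");P=pts("side",d)
for dx in(-.01,0,.01):
    m=(np.abs(P[...,0]-.6035-dx)<.004)&(np.abs(P[...,1]+.123)<.012)&(P[...,2]>.075)&(P[...,2]<.15);print(dx,np.sort(P[m][:,2])[:6])
print(observe()["contact_force"])
E
```

```text
-0.01 [0.0963 0.0989 0.0995 0.1011 0.1022 0.1038]
0 [0.0914 0.0954 0.096  0.0961 0.0963 0.0986]
0.01 [0.0934 0.0948 0.0968 0.0982 0.0992 0.1015]
[ 0.1577 -0.2555 -0.4993]
```

Request:
send_rows(targets=[[0,0,0,-0.004,0],[0,0,0,-0.003,0],[0,0,0,-0.002,0],[0,0,0,-0.001,0],[0,0,0,0,0]])

```text
time: 6.95
tool_pos: [0.6034, -0.1136, 0.0568]
tool_rot: [-3.141, -0.0, 1.626]
contact_force: [-0.0, 0.1, -0.2]
opening: 0.0004
grip_force: 0.0
```

Request:
send_rows(targets=[[0,0,0,-0.001,0],[0,0,0,-0.001,0],[0,0,0,-0.001,0],[0,0,0,-0.001,0],[0,0,0,0,0]])

```text
time: 7.45
tool_pos: [0.6034, -0.1135, 0.0529]
tool_rot: [-3.141, -0.0, 1.626]
contact_force: [-1.0, -0.6, 0.1]
opening: -0.0
grip_force: 0.0
```

Request:
send_rows(targets=[[0,0,0,-0.001,0],[0,0,0,-0.001,0],[0,0,0,-0.001,0],[0,0,0,0,0]])

```text
time: 7.85
tool_pos: [0.6034, -0.1135, 0.0499]
tool_rot: [-3.141, -0.0, 1.626]
contact_force: [0.4, -0.2, -0.3]
opening: 0.0002
grip_force: 0.0
```

Request:
send_rows(targets=[[0,0,0,-0.001,0],[0,0,0,-0.001,0],[0,0,0,-0.001,0],[0,0,0,0,0]])

```text
time: 8.25
tool_pos: [0.6034, -0.1136, 0.0469]
tool_rot: [-3.141, -0.0, 1.626]
contact_force: [-0.5, 0.3, 0.5]
opening: 0.0004
grip_force: 0.0
```

Request:
send_rows(targets=[[0,0,0,-0.001,0],[0,0,0,-0.001,0],[0,0,0,0,0]])

```text
time: 8.55
tool_pos: [0.6034, -0.1136, 0.0449]
tool_rot: [-3.141, -0.0, 1.626]
contact_force: [-0.0, 0.1, 0.6]
opening: 0.0001
grip_force: 0.0
```

Request:
send_rows(targets=[[0,0,0,-0.001,0],[0,0,0,-0.001,0],[0,0,0,0,0]])

```text
time: 8.85
tool_pos: [0.6036, -0.1136, 0.0446]
tool_rot: [3.141, 0.0, 1.626]
contact_force: [-3.3, 1.2, 9.9]
opening: 0.0002
grip_force: 5.0
```

Contact at reported z 0.0446, so the tips are 23.5 mm above the reported TCP. I'll go behind the cover again and push with the tip at about 0.0635.

Request:
send_rows(targets=[[0,0,0,0.015,0],[0,0.002,-0.037,0,0],[0,0.002,-0.037,0,0],[0,0,0,-0.01,0],[0,0,0,-0.008,0]])

```text
time: 9.35
tool_pos: [0.6071, -0.1882, 0.0393]
tool_rot: [-3.141, -0.0, 1.624]
contact_force: [-0.6, -0.5, -0.4]
opening: 0.0002
grip_force: 0.0
```

Request:
send_rows(targets=[[0,0,0,0,0]])

```text
time: 9.45
tool_pos: [0.6062, -0.1863, 0.0382]
tool_rot: [-3.138, -0.002, 1.626]
contact_force: [-0.1, -0.9, 0.4]
opening: 0.0007
grip_force: 0.0
```

```bash
python3 -c "
from h import *
print(tcp_to_grasp,observe()['tool_pos'])"
```

```text
0.0188 [ 0.6062 -0.1863  0.0382]
```

Request:
send_rows(targets=[[0,-0.0005,0.008,0,0],[0,-0.0005,0.01,0,0],[0,-0.0005,0.01,0,0],[0,-0.0005,0.01,0,0],[0,-0.0005,0.01,0,0]])

```text
time: 9.95
tool_pos: [0.605, -0.1384, 0.0403]
tool_rot: [3.141, 0.0, 1.627]
contact_force: [-0.8, -1.8, -0.4]
opening: 0.0004
grip_force: 0.8
```

Request:
send_rows(targets=[[0,-0.0005,0.01,0,0],[0,-0.0005,0.01,0,0],[0,-0.0005,0.01,0,0],[0,-0.0005,0.01,0,0],[0,0,0,0,0]])

```text
time: 10.45
tool_pos: [0.6028, -0.0978, 0.04]
tool_rot: [-3.141, -0.001, 1.627]
contact_force: [0.1, -0.6, -0.6]
opening: 0.0004
grip_force: 0.0
```

```bash
cat > cov.py <<'E'
from meas import *
import sys
out=sys.argv[1]
for n in("top","side"):
    p,d=shot(n,out);P=pts(n,d);h=cv2.cvtColor(p,cv2.COLOR_RGB2HSV)
    c=np.array([.5976,-.0191]);ex=np.array([.9986,.052]);ey=np.array([-.052,.9986])
    q=P[...,:2]-c;a,b=q@ex,q@ey
    m=(abs(a)<.062)&(abs(b)<.128)&(P[...,2]>.05)&(P[...,2]<.076)&(h[...,1]<70)&(h[...,2]>45)
    N,L,S,C=cv2.connectedComponentsWithStats(cv2.morphologyEx(m.astype(np.uint8),cv2.MORPH_OPEN,np.ones((3,3))))
    i=1+np.argmax(S[1:,4]);v,u=np.nonzero(L==i);zz=np.median(P[L==i][:,2]);R=(ray(n,np.c_[u,v],zz)[:,:2]-c)
    R=np.c_[R@ex,R@ey];print(n,"area",S[i,4],"z %.4f"%zz,"box x",np.percentile(R[:,0],[1,99])*1000,"y",np.percentile(R[:,1],[1,99])*1000,cv2.minAreaRect(R.astype(np.float32)*1000))
    A=np.c_[R,np.ones(len(R))];f=np.linalg.lstsq(A,P[L==i][:,2],rcond=None)[0];print("  plane tilt x,y (mm/100mm)",f[:2]*100)
print(observe()["contact_force"],observe()["tool_pos"])
E
python3 cov.py a
```

```text
top area 499 z 0.0683 box x [-48.8827  58.5802] y [-1.7238 42.4672] ((3.30999755859375, 23.63924789428711), (48.915611267089844, 111.40164947509766), 85.76156616210938)
  plane tilt x,y (mm/100mm) [ 0.4425 -2.0383]
side area 121 z 0.0693 box x [-50.1058 -15.0173] y [-71.5371 -51.0005] ((-32.56770706176758, -61.25822448730469), (20.776660919189453, 36.48062515258789), 89.948974609375)
  plane tilt x,y (mm/100mm) [ 1.7547 32.6445]
[-1.2428  0.3206 -0.4404] [ 0.6029 -0.099   0.0399]
```

The cover is moving with the tool: front edge at about box y +42, 88 mm to go.

Request:
send_rows(targets=[[0,-0.0005,0.01,0,0],[0,-0.0005,0.01,0,0],[0,-0.0005,0.01,0,0],[0,-0.0005,0.01,0,0],[0,0,0,0,0]])

```text
time: 11.05
tool_pos: [0.6009, -0.0576, 0.04]
tool_rot: [-3.142, -0.001, 1.627]
contact_force: [0.2, -0.9, 0.2]
opening: 0.0002
grip_force: 0.0
```

Request:
send_rows(targets=[[0,-0.0005,0.01,0,0],[0,-0.0005,0.01,0,0],[0,-0.0005,0.01,0,0],[0,0,0.002,0,0],[0,0,0,0,0]])

```text
time: 11.55
tool_pos: [0.5995, -0.0269, 0.0401]
tool_rot: [3.141, -0.0, 1.627]
contact_force: [0.6, 0.5, -0.9]
opening: 0.0003
grip_force: 0.0
```

```bash
python3 cov.py b
```

```text
top area 281 z 0.0684 box x [-32.3346  21.8028] y [26.4343 69.7243] ((-5.71678352355957, 45.81414794921875), (46.105716705322266, 54.46042251586914), 86.07653045654297)
  plane tilt x,y (mm/100mm) [-0.6843 -0.41  ]
side area 141 z 0.0692 box x [-52.1047 -13.8336] y [ 0.2748 26.0628] ((-32.787864685058594, 13.430462837219238), (39.23332214355469, 26.497852325439453), 0.48579150438308716)
  plane tilt x,y (mm/100mm) [ 4.783  19.1937]
[ 0.5327 -0.585   0.0117] [ 0.5996 -0.0275  0.0401]
```

Request:
send_rows(targets=[[0,-0.0003,0.005,0,0],[0,-0.0003,0.005,0,0],[0,-0.0002,0.003,0,0],[0,0,0,0,0]])

```text
time: 12.05
tool_pos: [0.5986, -0.014, 0.0401]
tool_rot: [3.142, -0.0, 1.626]
contact_force: [0.4, -0.1, -0.5]
opening: 0.0004
grip_force: 0.0
```

Request:
send_rows(targets=[[0,0,0.001,0,0],[0,0,0.001,0,0],[0,0,0,0,0]])

```text
time: 12.35
tool_pos: [0.5987, -0.0126, 0.04]
tool_rot: [3.142, 0.0, 1.626]
contact_force: [-0.3, -0.5, -0.3]
opening: -0.0001
grip_force: 0.3
```

Request:
send_rows(targets=[[0,0,0.001,0,0],[0,0,0.001,0,0],[0,0,0,0,0]])

```text
time: 12.65
tool_pos: [0.5987, -0.0105, 0.04]
tool_rot: [3.142, -0.0, 1.626]
contact_force: [0.1, -1.2, 0.9]
opening: 0.0004
grip_force: 0.4
```

Request:
send_rows(targets=[[0,0,0.001,0,0],[0,0,0.001,0,0],[0,0,0,0,0]])

```text
time: 12.95
tool_pos: [0.5988, -0.0088, 0.0401]
tool_rot: [3.141, 0.001, 1.626]
contact_force: [0.7, -2.9, -1.1]
opening: 0.0006
grip_force: 1.3
```

Request:
send_rows(targets=[[0,0,0.001,0,0],[0,0,0.001,0,0],[0,0,0,0,0]])

```text
time: 13.25
tool_pos: [0.5989, -0.0086, 0.0401]
tool_rot: [3.141, 0.003, 1.626]
contact_force: [0.1, -9.7, -0.8]
opening: 0.0005
grip_force: 4.8
```

```bash
python3 cov.py c
```

```text
top area 297 z 0.0682 box x [-33.0302  17.9409] y [45.2151 92.8322] ((-7.995807647705078, 67.80266571044922), (48.706485748291016, 51.90977478027344), 86.20248413085938)
  plane tilt x,y (mm/100mm) [-0.0112 -1.5166]
side area 165 z 0.0691 box x [-52.1238 -13.3535] y [18.0981 47.2836] ((-32.800540924072266, 32.291568756103516), (30.398033142089844, 39.81269454956055), 89.58802032470703)
  plane tilt x,y (mm/100mm) [ 8.1933 17.1918]
[ 0.3139 -9.1329 -0.5971] [ 0.5989 -0.0086  0.0401]
```

The end wall is reached: 9.7 N with the face at box y ≈ 20 mm. I'll back off, spread the fingers over the pad lines and press down.

Request:
send_rows(targets=[[0,0,-0.005,0,0],[0,0,0,0.03,0],[0.7,-0.002,0.034,0,0],[0.7,-0.003,0.034,0,0],[0.7,0,0,0,0]])

```text
time: 13.85
tool_pos: [0.5929, 0.0605, 0.0703]
tool_rot: [-3.141, -0.002, 1.629]
contact_force: [0.1, -0.9, -0.4]
opening: 0.02
grip_force: 0.0
```

Request:
send_rows(targets=[[0.7,0,0,-0.01,0],[0.7,0,0,-0.006,0],[0.7,0,0,-0.004,0],[0.7,0,0,0,0]])

```text
time: 14.25
tool_pos: [0.5931, 0.0556, 0.0489]
tool_rot: [-3.14, -0.0, 1.625]
contact_force: [0.9, 0.9, -1.2]
opening: 0.0519
grip_force: 0.0
```

```bash
python3 - <<'E'
from h import *
s=observe();print(s["tool_pos"],s["contact_force"],s["opening"])
p,d=shot("side","p");big(p,270,150,400,280,4,"side4")
E
```

```text
[0.5931 0.0556 0.0489] [ 0.8679  0.8959 -1.2359] 0.05188423992270917
```

View pics/side4.png

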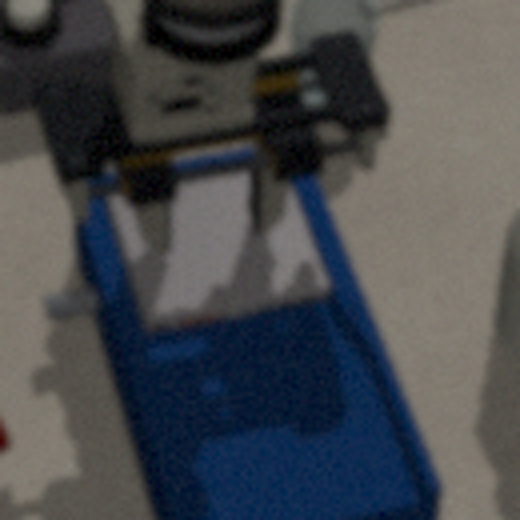

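The cover lies over the whole well, with both fingers above its side lines. Pressing down gently now.

Request:
send_rows(targets=[[0.7,0,0,-0.002,0],[0.7,0,0,-0.002,0],[0.7,0,0,-0.001,0],[0.7,0,0,-0.001,0],[0.7,0,0,0,0]])

```text
time: 14.8
tool_pos: [0.5937, 0.0564, 0.0441]
tool_rot: [3.141, 0.0, 1.626]
contact_force: [0.4, -0.2, 0.3]
opening: 0.0644
grip_force: 0.0
```

Request:
send_rows(targets=[[0.7,0,0,-0.001,0],[0.7,0,0,-0.001,0],[0.7,0,0,0,0]])

```text
time: 15.1
tool_pos: [0.5938, 0.0564, 0.043]
tool_rot: [3.141, 0.0, 1.626]
contact_force: [-3.0, -0.5, 7.0]
opening: 0.0641
grip_force: 3.2
```

Request:
send_rows(targets=[[0.7,0,0,-0.001,0],[0.7,0,0,-0.001,0],[0.7,0,0,0,0]])

```text
time: 15.4
tool_pos: [0.5938, 0.0564, 0.0411]
tool_rot: [3.141, 0.0, 1.626]
contact_force: [-2.3, -1.2, 8.1]
opening: 0.0644
grip_force: 3.6
```

Request:
send_rows(targets=[[0.7,0,0,-0.001,0],[0.7,0,0,-0.001,0],[0.7,0,0,0,0]])

```text
time: 15.7
tool_pos: [0.5938, 0.0564, 0.0391]
tool_rot: [3.141, 0.0, 1.626]
contact_force: [-3.7, 0.2, 6.7]
opening: 0.0641
grip_force: 3.6
```

Request:
send_rows(targets=[[0.7,0,0,-0.001,0],[0.7,0,0,-0.001,0],[0.7,0,0,0,0]])

```text
time: 16.0
tool_pos: [0.5938, 0.0564, 0.0371]
tool_rot: [3.141, 0.0, 1.626]
contact_force: [-2.0, -1.0, 7.2]
opening: 0.0641
grip_force: 3.6
```

Request:
send_rows(targets=[[0.7,0,0,-0.001,0],[0.7,0,0,-0.0005,0],[0.7,0,0,0,0]])

```text
time: 16.3
tool_pos: [0.5939, 0.0564, 0.0365]
tool_rot: [3.14, 0.0, 1.626]
contact_force: [-4.3, -0.1, 13.8]
opening: 0.0642
grip_force: 7.0
```

```bash
python3 cov.py d
```

```text
top area 37 z 0.0604 box x [-23.2693   0.2983] y [20.077  29.2475] ((-11.39693832397461, 24.6695499420166), (7.7275471687316895, 23.404645919799805), 86.06076049804688)
  plane tilt x,y (mm/100mm) [-0.1811 -1.5102]
side area 1222 z 0.0621 box x [-51.3622  58.399 ] y [ 20.285  119.1713] ((3.895599365234375, 69.94105529785156), (112.74885559082031, 102.30899810791016), 0.5776537656784058)
  plane tilt x,y (mm/100mm) [0.2951 1.2552]
[-4.6706  0.4382 13.5294] [0.5939 0.0564 0.0365]
```

Request:
send_rows(targets=[[0.7,0,0,0.008,0],[0.7,0.0014,-0.028,0,0],[0.7,0,0,-0.004,0],[0.7,0,0,-0.003,0],[0.7,0,0,0,0]])

```text
time: 16.9
tool_pos: [0.5954, 0.0278, 0.0366]
tool_rot: [3.141, 0.002, 1.626]
contact_force: [-2.0, -5.0, 9.6]
opening: 0.0643
grip_force: 4.5
```

Request:
send_rows(targets=[[0.7,0,0,-0.001,0],[0.7,0,0,-0.0005,0],[0.7,0,0,0,0]])

```text
time: 17.2
tool_pos: [0.5955, 0.0278, 0.0365]
tool_rot: [3.14, 0.002, 1.626]
contact_force: [-6.3, -6.0, 18.7]
opening: 0.0644
grip_force: 9.4
```

Request:
send_rows(targets=[[0.7,0,0,0.008,0],[0.7,-0.0014,0.028,0,0],[0.7,-0.0014,0.028,0,0],[0.7,0,0,-0.004,0],[0.7,0,0,-0.0025,0]])

```text
time: 17.7
tool_pos: [0.592, 0.0867, 0.0364]
tool_rot: [-3.142, -0.002, 1.627]
contact_force: [-9.9, 7.8, 25.8]
opening: 0.0646
grip_force: 12.6
```

Request:
send_rows(targets=[[0.7,0,0,-0.001,0],[0.7,0,0,-0.0005,0],[0.7,0,0,0,0]])

```text
time: 18.0
tool_pos: [0.592, 0.0866, 0.0365]
tool_rot: [3.141, -0.003, 1.626]
contact_force: [-8.2, 9.1, 21.0]
opening: 0.0644
grip_force: 10.2
```

All three presses bottom out at the same height (TCP 0.0365, tip 0.060), so the cover is level and home. Lifting and heading to the valve.

Request:
send_rows(targets=[[0.4,0,0,0.04,0],[0.4,0,0,0.026,0],[0.4,-0.017,-0.041,0,0.078],[0.4,-0.017,-0.041,0,0.078],[0.4,-0.017,-0.041,0,0.078]])

```text
time: 18.5
tool_pos: [0.5404, -0.0401, 0.0999]
tool_rot: [-3.141, 0.0, 1.864]
contact_force: [0.9, -0.4, -1.2]
opening: 0.0371
grip_force: 0.0
```

Request:
send_rows(targets=[[0.4,-0.017,-0.041,0,0.078],[0.4,-0.017,-0.041,0,0.078],[0.4,-0.017,-0.041,0,0.078],[0.4,-0.017,-0.041,0,0.078],[0.4,-0.018,-0.041,0,0.078]])

```text
time: 19.0
tool_pos: [0.4541, -0.2455, 0.0998]
tool_rot: [-3.142, -0.0, 2.253]
contact_force: [1.0, 0.3, -0.1]
opening: 0.0369
grip_force: 0.0
```

Request:
send_rows(targets=[[0.4,0,0,0,0]])

```text
time: 19.1
tool_pos: [0.4531, -0.2485, 0.0998]
tool_rot: [-3.14, 0.001, 2.246]
contact_force: [0.7, 1.0, 0.6]
opening: 0.0367
grip_force: 0.0
```

```bash
python3 cov.py e; python3 -c "
from h import *
print(observe()['tool_rot'],observe()['opening'])"
```

```text
top area 1776 z 0.0606 box x [-49.611   59.1312] y [ 20.9546 126.4321] ((4.275798797607422, 73.85694122314453), (108.06222534179688, 112.25273132324219), 89.83289337158203)
  plane tilt x,y (mm/100mm) [ 0.3204 -0.049 ]
side area 1517 z 0.0622 box x [-51.1657  58.6465] y [ 20.6537 126.3081] ((2.487323760986328, 74.33137512207031), (114.55606079101562, 109.87386322021484), 0.2988071143627167)
  plane tilt x,y (mm/100mm) [0.1768 0.9943]
[-0.132   0.0549 -0.2989] [ 0.4545 -0.2445  0.0997]
[ 3.1415 -0.0008  2.2459] 0.03646491679423209
```

The cover top is now at 0.0606, down 7.7 mm from 0.068, and level. Now the lever: descend and grip.

Request:
send_rows(targets=[[0.4,0,0.0025,-0.02,0],[0.4,0,0,-0.02,0],[0.4,0,0,-0.01,0],[0.4,0,0,-0.005,0],[0.4,0,0,0,0]])

```text
time: 19.7
tool_pos: [0.4554, -0.2404, 0.0447]
tool_rot: [-3.141, -0.001, 2.251]
contact_force: [-0.8, -0.7, -0.3]
opening: 0.0367
grip_force: 0.0
```

Request:
send_rows(grip_force=15, targets=[[0.05,0,0,0,0],[0.05,0,0,0,0],[0.05,0,0,0,0],[0.05,0,0,0,0]])

```text
time: 20.1
tool_pos: [0.4552, -0.2414, 0.0455]
tool_rot: [-3.141, 0.001, 2.25]
contact_force: [-2.4, -0.8, 3.6]
opening: 0.0122
grip_force: 15.0
```

The grip holds the bar (12.2 mm). Before turning, a check of the valve yaw from the pipe's brass ends.

```bash
python3 - <<'E'
from meas import *
for n in("top","side"):
    z=np.load(n+"0.npz");p,d=z["p"],z["d"];P=pts(n,d);h=cv2.cvtColor(p,cv2.COLOR_RGB2HSV)
    m=(np.hypot(P[...,0]-.49,P[...,1]+.287)<.075)&(P[...,2]>.04)&(P[...,2]<.075)
    q=P[m][:,:2];c=q.mean(0);e=np.linalg.svd(q-c,full_matrices=False)[2][0];e*=np.sign(e[0]);print(n,"pipe+",np.degrees(np.arctan2(e[1],e[0])),c,len(q))
    b=m&(h[...,0]<32)&(h[...,1]>110);q=P[b][:,:2];t=(q-[.4907,-.2872])@e
    A,B=q[t>.035],q[t<-.035];v=A.mean(0)-B.mean(0);print(" ends",A.mean(0),B.mean(0),len(A),len(B),"mid",(A.mean(0)+B.mean(0))/2,"ang",np.degrees(np.arctan2(v[1],v[0])))
    # foot edges: refine with saturated-gray at z~.03 plane, convex hull
    f=(np.hypot(P[...,0]-.49,P[...,1]+.287)<.06)&(P[...,2]>.012)&(P[...,2]<.045)
    v,u=np.nonzero(f);R=ray(n,np.c_[u,v],.03)[:,:2].astype(np.float32);print(" foot",cv2.minAreaRect(R*1000))
E
```

```text
top pipe+ 34.30552751412198 [ 0.4893 -0.2865] 437
 ends [ 0.5311 -0.2556] [ 0.446  -0.3151] 45 50 mid [ 0.4885 -0.2853] ang 34.95004419437887
 foot ((490.4195556640625, -286.45697021484375), (72.10423278808594, 70.53205871582031), 79.24867248535156)
side pipe+ 33.17827282550475 [ 0.4877 -0.2919] 817
 ends [ 0.5339 -0.2599] [ 0.4471 -0.3197] 85 127 mid [ 0.4905 -0.2898] ang 34.53143486084054
 foot ((482.620849609375, -290.5667724609375), (78.96660614013672, 89.36742401123047), 76.29717254638672)
```

Pipe at about 34.7°, so half open points at about 169.5°. Turning about 41° anticlockwise along the arc.

Request:
send_rows(targets=[[0.05,-0.0052,-0.0046,0,0.12],[0.05,-0.0046,-0.0052,0,0.12],[0.05,-0.0041,-0.0058,0,0.12],[0.05,0,0,0,0]])

```text
time: 20.5
tool_pos: [0.4404, -0.2573, 0.0454]
tool_rot: [-3.141, -0.001, 2.61]
contact_force: [-6.0, -1.5, 6.2]
opening: 0.0115
grip_force: 14.8
```

Request:
send_rows(targets=[[0.05,-0.0032,-0.0062,0,0.12],[0.05,-0.0025,-0.0065,0,0.12],[0.05,-0.0017,-0.0068,0,0.12],[0.05,0,0,0,0],[0.05,0,0,0,0]])

```text
time: 21.0
tool_pos: [0.4328, -0.2766, 0.0454]
tool_rot: [-3.141, -0.002, 2.966]
contact_force: [-7.9, -3.0, 6.3]
opening: 0.012
grip_force: 14.9
```

Request:
send_rows(targets=[[0.4,0,0,0,0],[0.4,0,0,0,0],[0.4,0,0,0,0],[0.4,0,0,0.03,0],[0.4,0,0,0.05,0]])

```text
time: 21.5
tool_pos: [0.4325, -0.2745, 0.1231]
tool_rot: [3.137, -0.006, 2.969]
contact_force: [0.7, -0.9, 1.1]
opening: 0.0364
grip_force: 0.0
```

Request:
send_rows(targets=[[0,0.02,0.045,0.03,-0.12],[0,0.02,0.045,0,-0.12],[0,0.02,0.045,0,-0.12],[0,0.02,0.045,0,-0.12]])

```text
time: 21.9
tool_pos: [0.5121, -0.1003, 0.1515]
tool_rot: [3.141, 0.001, 2.484]
contact_force: [0.1, 0.0, -0.2]
opening: 0.0095
grip_force: 0.0
```

```bash
python3 - <<'E'
from meas import *
print(observe()["tool_pos"],observe()["tool_rot"])
for n in("top","side"):
    p,d=shot(n,"v");P=pts(n,d);h=cv2.cvtColor(p,cv2.COLOR_RGB2HSV)
    r=np.hypot(P[...,0]-.4907,P[...,1]+.2872)
    m=(r<.085)&(r>.02)&(P[...,2]>.078)&(P[...,2]<.1)&(h[...,2]<90)
    m,C,S=comp(m,{"top":(413,290),"side":(290,340)}[n],40)
    v,u=np.nonzero(m);R=ray(n,np.c_[u,v],.09)[:,:2]
    c=R.mean(0);e=np.linalg.svd(R-c,full_matrices=False)[2][0];e*=-np.sign(e[0]);t=(R-c)@e;tip=c+e*t.max()
    print(n,len(R),"axis",np.degrees(np.arctan2(e[1],e[0])),"tip",tip,"pivot-centroid",np.degrees(np.arctan2(*(c-[.4907,-.2872])[::-1])))
E
```

```text
[ 0.5121 -0.1003  0.1515] [3.1409 0.001  2.4835]
top 121 axis 168.33379419119646 tip [ 0.4161 -0.2726] pivot-centroid 169.2833608847643
side 209 axis 168.17395548579893 tip [ 0.4143 -0.2714] pivot-centroid 168.4524105599771
```

The lever points at 168.5–169.5°, which is half open within measurement. Next, the button.

Request:
send_rows(targets=[[0,0,0.043,0,0],[0,0,0.043,0,0],[0,0,0.043,0,0],[0,0,0.043,0,0],[0,0,0.043,0,0]])

```text
time: 22.5
tool_pos: [0.5112, 0.1139, 0.151]
tool_rot: [3.141, 0.0, 2.49]
contact_force: [0.9, -0.6, -0.7]
opening: 0.0003
grip_force: 0.0
```

Request:
send_rows(targets=[[0,0,0.043,0,0],[0,0,0.043,0,0],[0,0,0.043,0,0],[0,0.005,0.043,0,0],[0,0,0,0,0]])

```text
time: 23.0
tool_pos: [0.5163, 0.2891, 0.1506]
tool_rot: [3.14, -0.001, 2.495]
contact_force: [0.5, 0.0, -0.8]
opening: 0.0005
grip_force: 0.0
```

```bash
python3 - <<'E'
from meas import *
print(tri((190.25,268.97),(276.6,150.4)),ray("top",(190.25,268.97),.066),ray("side",(276.6,150.4),.066))
D=np.load("topv.npz");p,d=D["p"],D["d"];P=pts("top",d);h=cv2.cvtColor(p,cv2.COLOR_RGB2HSV)
for r0,r1 in((0,.008),(.008,.013),(.013,.016),(.016,.02),(.02,.026),(.026,.04)):
    r=np.hypot(P[...,0]-.519,P[...,1]-.286);m=(r>=r0)&(r<r1)&(P[...,2]>.03);print(r0,m.sum(),np.percentile(P[m][:,2],[10,50,90]),np.median(p[m],0))
print(observe()["tool_pos"])
E
```

```text
(array([0.5189, 0.2856, 0.0714]), [np.float64(6.31592501354004e-05), np.float64(6.315925013473071e-05)]) [[0.5195 0.287  0.066 ]] [[0.5195 0.2919 0.066 ]]
0 28 [0.0652 0.0672 0.0715] [143. 140. 133.]
0.008 52 [0.064  0.0678 0.0709] [136.5 132.5 126.5]
0.013 39 [0.0542 0.0594 0.0666] [40. 42. 38.]
0.016 69 [0.0553 0.0583 0.0604] [14. 14. 15.]
0.02 125 [0.0433 0.0475 0.0582] [44. 42. 45.]
0.026 394 [0.0405 0.045  0.0489] [62. 59. 62.]
[0.5163 0.2891 0.1506]
```

Button top at about 0.068, housing at 0.058. Full press is around reported z 0.0385.

Request:
send_rows(targets=[[0,0.003,-0.003,-0.05,0],[0,0,0,-0.035,0],[0,0,0,-0.012,0],[0,0,0,-0.003,0],[0,0,0,0,0]])

```text
time: 23.5
tool_pos: [0.5203, 0.2817, 0.0522]
tool_rot: [3.14, 0.001, 2.489]
contact_force: [0.5, -1.3, 0.4]
opening: 0.0009
grip_force: 0.0
```

Request:
send_rows(targets=[[0,0,0,-0.003,0],[0,0,0,-0.002,0],[0,0,0,-0.002,0],[0,0,0,0,0]])

```text
time: 23.9
tool_pos: [0.5194, 0.2819, 0.0444]
tool_rot: [3.141, 0.0, 2.49]
contact_force: [0.9, 0.4, 0.2]
opening: 0.0007
grip_force: 0.0
```

Request:
send_rows(targets=[[0,0,0,-0.002,0],[0,0,0,-0.001,0],[0,0,0,-0.001,0],[0,0,0,0,0]])

```text
time: 24.3
tool_pos: [0.5196, 0.282, 0.0405]
tool_rot: [3.141, 0.0, 2.49]
contact_force: [-0.9, 0.9, 3.3]
opening: 0.0006
grip_force: 1.6
```

Request:
send_rows(targets=[[0,0,0,-0.001,0],[0,0,0,-0.001,0],[0,0,0,0,0]])

```text
time: 24.6
tool_pos: [0.5196, 0.282, 0.0384]
tool_rot: [3.141, 0.0, 2.49]
contact_force: [0.7, 0.2, 4.5]
opening: 0.0003
grip_force: 2.2
```

Request:
send_rows(targets=[[0,0,0,-0.001,0],[0,0,0,-0.001,0],[0,0,0,0,0]])

```text
time: 24.9
tool_pos: [0.5196, 0.282, 0.0374]
tool_rot: [3.141, 0.001, 2.49]
contact_force: [-2.3, -1.0, 11.3]
opening: 0.0004
grip_force: 5.9
```

Hard stop (11 N, above the 5 N spring), so it is fully in. Releasing and checking.

Request:
send_rows(targets=[[0,0,0,0.01,0],[0,0,0,0.04,0],[0,0,0,0.05,0],[0,-0.03,0.04,0,0],[0,-0.03,0.04,0,0]])

```text
time: 25.4
tool_pos: [0.4599, 0.362, 0.1377]
tool_rot: [3.139, 0.001, 2.486]
contact_force: [-0.1, -0.3, -0.6]
opening: 0.0006
grip_force: 0.0
```

Request:
send_rows(targets=[[0,-0.03,0.04,0,0],[0,0,0,0,0],[0,0,0,0,0]])

```text
time: 25.7
tool_pos: [0.4282, 0.4023, 0.1357]
tool_rot: [-3.14, 0.0, 2.493]
contact_force: [0.2, 0.2, 0.1]
opening: 0.0005
grip_force: 0.0
```

```bash
python3 cov.py f; python3 - <<'E'
from h import *
D=np.load("topf.npz");p,P=D["p"],pts("top",D["d"])
m=np.hypot(P[...,0]-.519,P[...,1]-.286)<.01;print("button z",np.median(P[m][:,2]))
a=np.load("top0.npz")["p"].astype(int);df=(np.abs(p-a).max(-1)>50).astype(np.uint8)
N,L,S,C=cv2.connectedComponentsWithStats(df);print([(*S[i],) for i in range(1,N) if S[i,4]>25])
cv2.imwrite("pics/end.png",p[:,:,::-1])
E
```

```text
top area 1783 z 0.0606 box x [-49.6614  59.0698] y [ 20.8908 126.8748] ((4.369911193847656, 74.01405334472656), (108.3708724975586, 111.642333984375), 89.92450714111328)
  plane tilt x,y (mm/100mm) [0.7814 0.225 ]
side area 1528 z 0.0621 box x [-50.9803  58.9456] y [ 21.0013 125.5058] ((3.968616485595703, 74.09898376464844), (112.63491821289062, 108.82582092285156), 0.03881713002920151)
  plane tilt x,y (mm/100mm) [0.3103 0.449 ]
[ 0.5948 -0.0193  0.113 ] [0.4297 0.401  0.1358]
button z 0.06783718511886234
[(np.int32(323), np.int32(209), np.int32(42), np.int32(46), np.int32(1629)), (np.int32(259), np.int32(215), np.int32(44), np.int32(44), np.int32(1443)), (np.int32(287), np.int32(240), np.int32(9), np.int32(9), np.int32(65)), (np.int32(11), np.int32(263), np.int32(179), np.int32(217), np.int32(15895)), (np.int32(395), np.int32(289), np.int32(9), np.int32(8), np.int32(39)), (np.int32(412), np.int32(294), np.int32(6), np.int32(12), np.int32(58)), (np.int32(0), np.int32(403), np.int32(97), np.int32(77), np.int32(3834)), (np.int32(4), np.int32(464), np.int32(10), np.int32(8), np.int32(30))]
```

View pics/end.png

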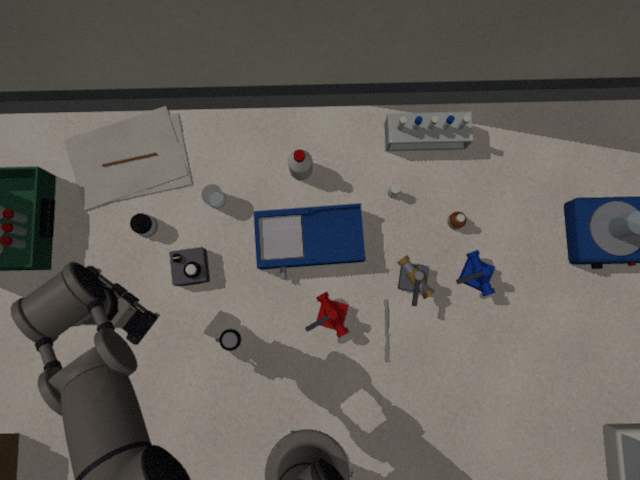

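The cover sits in the well (281,238), the lever points down at (416,292), the button is out at (191,270), and nothing else has moved. Handing in.

```bash
python3 -c "
from cell import *
print(hand_in())"
```

```text
the job is handed in; nothing more can be done
None
```

The job is done and handed in: the cover is home and level on its seat, the valve lever is at half open within about a degree, the start button was pressed fully in and sprang back out, and the bystanders were left where they were.

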